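# Cap the blue coolant port

### The job

Take the blue cam-arm cap and push it fully home, upright, onto the grooved brass adaptor of the tank with the blue collar, with both its cam arms still up. Then swing its two cam arms fully down one after the other, so that the cap is left seated with both arms locked.

Things in the scene. Friction and masses are not known exactly. Their poses are not given: they have to be found in the camera images.
- blue_cap: Loose aluminium cap with blue knob and band, about 0.45 kg, mouth down (a red one is a bystander). Origin: centre of its lower rim; z up; its two steel cam arms point along +y and -y. Cup 54 mm outside, 44 mm inside diameter, 40 mm high, 36 mm deep. Knob: 30 mm diameter, 40 to 85 mm above the origin; grip it across x, clear of the arms.
- blue_port (a point): Centre of the top of the blue collar (72 mm wide), 66 mm above the table, on a fixed white tank 120 x 120 x 60 mm; z up. From it rises the brass adaptor, 34 mm high, 40 mm diameter, grooved, its last 12 mm tapering to 22 mm; the cap fits over it with 2 mm play all round. Seated, the cap's origin lies here, at any yaw. A like tank has a red collar.
- cam_a (a joint): Cam arm on the cap's +y side: bar 16 mm wide, 8 mm thick, reaching 75 mm from its hinge. Hinge along x at y = 30 mm, 38 mm above the cap's origin. In rad: 0 = up, 0.8 above level, pointing out and up; 0.8 = level; 1.0 = fully down at its stop. Starts at 0 to 0.2, stays where left. Push down from above with shut fingers: about 2.5 N at 38 mm from the hinge.
- cam_b (a joint): The same for the cam arm on the cap's -y side (hinge at y = -30 mm, pointing to -y).
Mind the look-alikes: they are no part of the job. What is shaped like the part that bears blue_port but green or pink is not meant. What is shaped like the blue_cap but black or orange is not meant.

How it is judged:
By the outcome, as a careful person would: the job done as asked, in the order asked, and still so for the second after the job is handed in, with the robot touching nothing.
It also fails if it takes over 61 s, if anything falls off the work surface, if the arm or the gripper's body presses on something with over 40 N, if the wrist force passes 120 N, or if a joint passes its speed limit or range.

### The arm

A 6-joint arm with a two-finger parallel gripper is mounted at the origin on the work surface. World frame = base frame: x ahead of the robot, y to its left, z up, the work surface at z = 0. Lengths are in m, angles in degrees, forces in N, time in s.
With the tool pointing down it reaches from about 0.25 to 0.725 m from the base axis. Payload 9.7 kg.
Tool frame: the origin (TCP) lies midway between the tips of the shut fingers; the grasp point (between the pads) lies 19 mm behind it; z points along the fingers, y is the line along which they close (so a half turn about z gives the same grasp; the last joint's range is limited). The gripper opens to 85 mm and grips with 20 to 120 N. Pads are 22 mm wide; open, the fingers measure 114 mm over their backs; the gripper's body (76 mm by 85 mm) begins 54 mm behind the grasp point. The pads swing forward as they close: fully open they stand 13 mm farther back than shut.
Start: joints at [69.156, 4.979, 10.078, 95.1, 0, 90], TCP at [0.196, 0.514, 0.231] pointing down, gripper open.
Joint ranges: [-179.16, 179.16], [-48.56, 103.87], [-65.8, 70.77], [-126.05, 130.52], [-82.76, 87.17], [-180, 180]. Speed limits (degrees/s): [127.2, 127.2, 147.25, 180, 180, 180].

### API

Orientations are given as [roll, pitch, yaw] about the fixed x, y, z axes, in that order (R = Rz(yaw) Ry(pitch) Rx(roll)).
In Python, from workcell import bot gives the robot as it stands.
- The arm moves only by the shell command python3 -m crank 'ROWS' [FORCE]. ROWS is JSON, a list of rows, each an object with "gripper": the finger opening in mm, from 0 to 85.4; "travel": the shift along the tool's x, y, z in mm, a list of three; "twist": the turn, a rotation vector about the tool's x, y, z in rad, a list of three. In form: [{"gripper": gripper, "travel": [tx, ty, tz], "twist": [rx, ry, rz]}, ...]. A call has 1 to 12 rows; each row shifts and turns the commanded pose from where the row before left it, along the tool's axes as they then stand; what a row does not reach is not made up. A row lasts 1/8 s, in which the tool goes at most 62.5 mm and 10.7 degrees, less where a joint would pass 70% of its speed; a pose out of reach is approached as far as the arm can. A call is refused whole if a number of a shift passes 62.5 or a number of a turn 0.188, either way. A call with a gripper value outside its range is refused whole. The fingers move at their own pace and stop on an object; FORCE is the grip in N (left out, the last holds). Time passes only in rows, so rows that do not move let the fingers close. It gives the time, the measured TCP pose, the force, the opening and the grip force at its end, in the units of the state.
- bot.get_obs(): the state, without advancing time (a new reading comes with each control period).
- bot.camera(name): name is "scene" or "top" or "wrist"; returns the picture (420x560x3 uint8, red, green, blue); there is no depth.
- bot.calibration(name): a dict with "vfov" (degrees; the focal length in pixels is half the picture's height over the tangent of half this angle, whatever the lens; pixels are square), "cx", "cy" (the principal point, pixels), "camera_from_world" (4x4, takes a point from world to camera coordinates). Camera axes: x right, y down, z forward; pixel columns grow to the right and rows downward; lengths in m; the calibration is good to about 2 mm. A picture is of the moment at which its call begins: read the wrist's pose just before it. calibration takes no time and is no camera call; for the wrist camera it gives the pose at the moment of the call.
- bot.job_done(): hands the job in; it is judged then, once.
The state is a dict: "time": time; "q": joint angles; "qd": joint speeds; "joint_efforts": joint torques, N m; "ee_pos": TCP position; "tcp_rot": TCP orientation; "wrist_force": force on the tool from outside, world axes, zero at the start; "torque": the same for the moment, N m; "opening": finger opening in m; "grasp_force": force on a finger pad.
Only numpy, scipy, OpenCV 4.12 (cv2) and the standard library are available. Lean on these libraries where they do the work, as an engineer would, in place of code of your own. Each camera call takes 0.05 s, during which the arm holds its last target. There are 200 camera calls.

## Working session

There is one attempt and no reset: what is moved stays moved. The work goes in short steps, Python scripts to look and compute and a shell command to move; the robot and the scene stay as the last step left them, time stands still between calls to the robot, and variables do not carry over. Pictures are saved under pics/ and viewed, at most 10 in all, crops included, and the job is handed in when it is done.

```bash
mkdir -p pics; python3 - <<'E'
from workcell import bot
import cv2,numpy as np
o=bot.get_obs();print(o)
a=bot.camera("scene");b=bot.camera("top")
cv2.imwrite("pics/s.png",cv2.cvtColor(a,4));cv2.imwrite("pics/t.png",cv2.cvtColor(b,4))
for n in("scene","top"):print(bot.calibration(n))
E
```

```text
{'time': 0.0, 'q': array([6.91563875e+01, 5.01305661e+00, 1.00335398e+01, 9.50991625e+01,
       3.00050959e-04, 9.00007000e+01]), 'qd': array([-0.00470949, -0.05738092,  0.00023539,  0.01236473,  0.02468355,
        0.01964992]), 'joint_efforts': array([-8.55877388e-04, -5.20388174e+01,  4.64807010e+01,  1.60359970e-02,
       -4.17131707e-05,  2.09641456e-05]), 'ee_pos': array([0.19561705, 0.51379127, 0.23055611]), 'tcp_rot': array([-1.79921321e+02, -2.99089473e-04,  1.59155687e+02]), 'wrist_force': array([0.13031993, 0.20109698, 0.12462826]), 'torque': array([ 0.00461633,  0.02968286, -0.05486656]), 'grasp_force': 0.0, 'opening': 0.08500231020004716}
{'vfov': 50.74714519218254, 'cx': 277.5917239780724, 'cy': 211.79496312603436, 'camera_from_world': array([[ 0.50334522,  0.86393687,  0.01602089, -0.28835496],
       [ 0.68790848, -0.38943013, -0.61247538, -0.27728859],
       [-0.52290105,  0.31930746, -0.7903273 ,  1.71775097],
       [ 0.        ,  0.        ,  0.        ,  1.        ]])}
{'vfov': 47.8742367724113, 'cx': 272.7345552487549, 'cy': 218.20393419040977, 'camera_from_world': array([[-2.83297235e-02, -9.99583873e-01, -5.43211209e-03,
         4.18966377e-02],
       [-9.87059645e-01,  2.88319871e-02, -1.57740207e-01,
         4.76085381e-01],
       [ 1.57831186e-01,  8.93082175e-04, -9.87465705e-01,
         1.64518862e+00],
       [ 0.00000000e+00,  0.00000000e+00,  0.00000000e+00,
         1.00000000e+00]])}
```

View pics/t.png

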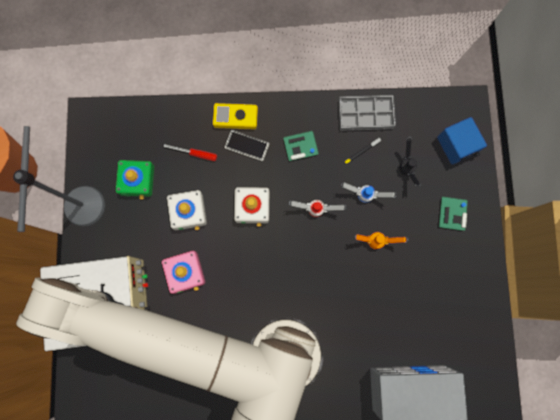

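View pics/s.png

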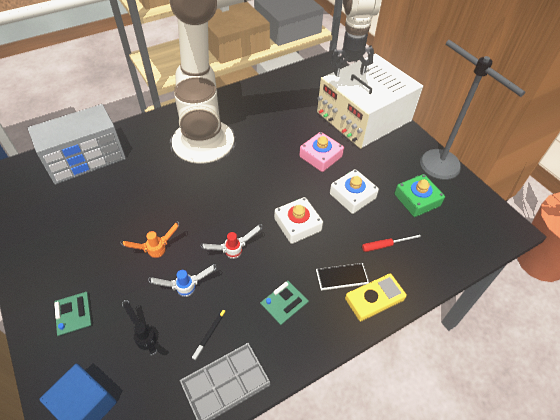

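The top view shows the blue cap at about (368,192), with its arms tilted towards (345,186) and (393,195), and the white tank with the blue collar at (186,209). In the scene view they are at (184,283) and (355,190).

```bash
python3 - <<'E'
import cv2,numpy as np
t=cv2.imread("pics/t.png");s=cv2.imread("pics/s.png")
def c(i,u,v):
    return cv2.resize(i[v-30:v+30,u-40:u+40],(400,300),interpolation=cv2.INTER_CUBIC)
cv2.imwrite("pics/c.png",np.vstack([np.hstack([c(t,368,192),c(t,186,209)]),np.hstack([c(s,184,283),c(s,355,190)])]))
E
```

```text
(no output)
```

View pics/c.png

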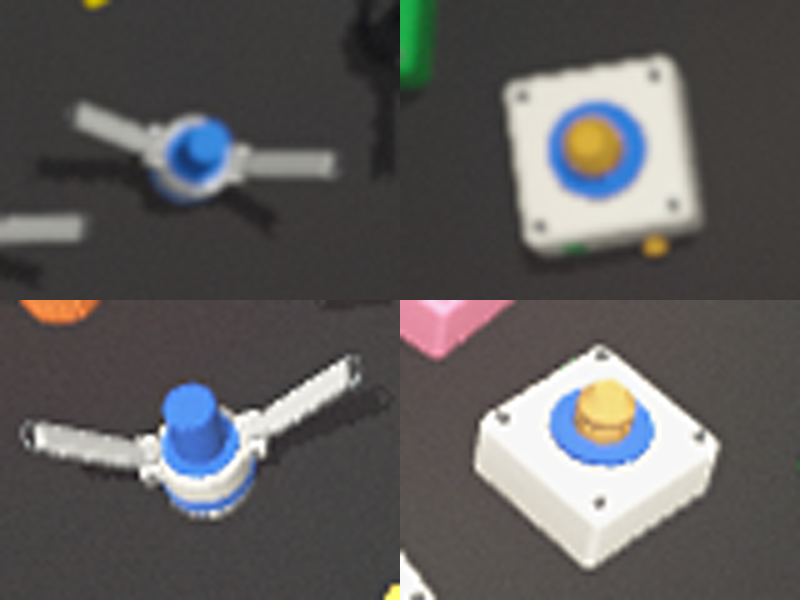

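The crop gives these pixel positions, top / scene:
- Knob top: (370,190.2) / (181.8,272.4)
- Collar: (185.4,209) / (355.6,185.4)
- Arm tips: top (343,185) and (394.4,194.8)

```bash
cat > h.py <<'E'
import numpy as np,cv2
from workcell import bot
def ray(n,u,v,cal=None):
    c=cal or bot.calibration(n);f=210/np.tan(np.radians(c["vfov"]/2));T=np.array(c["camera_from_world"])
    d=T[:3,:3].T@np.array([(u-c["cx"])/f,(v-c["cy"])/f,1]);return -T[:3,:3].T@T[:3,3],d
def atz(n,u,v,z,cal=None):
    o,d=ray(n,u,v,cal);return o+d*(z-o[2])/d[2]
def proj(p,c):
    f=210/np.tan(np.radians(c["vfov"]/2));T=np.array(c["camera_from_world"]);q=T[:3,:3]@p+T[:3,3]
    return np.array([c["cx"]+f*q[0]/q[2],c["cy"]+f*q[1]/q[2]])
E
python3 - <<'E'
from h import *
print("knob",atz("top",370,190.2,.085),atz("scene",181.8,272.4,.085))
print("collar",atz("top",185.4,209,.066),atz("scene",355.6,185.4,.066))
for z in(.08,.09):print("tips L,R",atz("top",343,185,z),atz("top",394.4,194.8,z), "scene",atz("scene",149.5,280,z),atz("scene",214.8,267.6,z))
E
```

```text
knob [ 0.55848589 -0.31358844  0.085     ] [ 0.55572075 -0.30754454  0.085     ]
collar [0.51428063 0.33384166 0.066     ] [0.52133431 0.33465711 0.066     ]
tips L,R [ 0.58095459 -0.2213087   0.08      ] [ 0.54065609 -0.39867744  0.08      ] scene [ 0.53045001 -0.3956014   0.08      ] [ 0.58495916 -0.21844681  0.08      ]
tips L,R [ 0.57867355 -0.21977778  0.09      ] [ 0.53862381 -0.39605158  0.09      ] scene [ 0.53677572 -0.39570706  0.09      ] [ 0.59079484 -0.22014505  0.09      ]
```

```bash
python3 -m crank '[{"gripper":85,"travel":[0,0,0],"twist":[0,0,0.1814]},{"gripper":85,"travel":[0,0,0],"twist":[0,0,0.1814]},{"gripper":85,"travel":[0,0,0],"twist":[0,0,0.1814]},{"gripper":85,"travel":[0,0,0],"twist":[0,0,0.1814]},{"gripper":85,"travel":[0,0,0],"twist":[0,0,0.1814]},{"gripper":85,"travel":[0,0,0],"twist":[0,0,0.1814]},{"gripper":85,"travel":[0,0,0],"twist":[0,0,0.1814]},{"gripper":85,"travel":[0,0,0],"twist":[0,0,0.1814]}]'
python3 -m crank '[{"gripper":85,"travel":[-47,36,0],"twist":[0,0,0]},{"gripper":85,"travel":[-47,36,0],"twist":[0,0,0]},{"gripper":85,"travel":[-47,36,0],"twist":[0,0,0]},{"gripper":85,"travel":[-47,36,0],"twist":[0,0,0]},{"gripper":85,"travel":[-47,36,0],"twist":[0,0,0]},{"gripper":85,"travel":[-47,36,0],"twist":[0,0,0]},{"gripper":85,"travel":[-47,36,0],"twist":[0,0,0]},{"gripper":85,"travel":[-47,36,0],"twist":[0,0,0]},{"gripper":85,"travel":[-47,36,0],"twist":[0,0,0]},{"gripper":85,"travel":[-47,36,0],"twist":[0,0,0]},{"gripper":85,"travel":[-47,36,0],"twist":[0,0,0]},{"gripper":85,"travel":[-47,36,0],"twist":[0,0,0]}]'
python3 -m crank '[{"gripper":85,"travel":[-47,36,0],"twist":[0,0,0]},{"gripper":85,"travel":[-47,36,0],"twist":[0,0,0]},{"gripper":85,"travel":[0,0,0],"twist":[0,0,0]},{"gripper":85,"travel":[0,0,0],"twist":[0,0,0]}]'
python3 - <<'E'
from h import *
o=bot.get_obs();print(o["ee_pos"],o["tcp_rot"],o["q"].round(1))
c=bot.calibration("wrist");a=bot.camera("wrist");cv2.imwrite("pics/w1.png",cv2.cvtColor(a,4))
np.save("w1.npy",c,allow_pickle=True);print(c)
E
```

```text
time: 1.1
ee_pos: [0.1956, 0.5139, 0.2308]
tcp_rot: [-180.0, 0.0, 75.7]
wrist_force: [0.6, -0.1, 0.0]
opening: 0.0854
grasp_force: 0.0
time: 2.6
ee_pos: [0.4788, -0.1398, 0.2311]
tcp_rot: [-180.0, -0.0, 76.0]
wrist_force: [1.0, 0.9, 0.7]
opening: 0.0848
grasp_force: 0.0
time: 3.1
ee_pos: [0.5253, -0.2461, 0.2307]
tcp_rot: [-179.9, -0.0, 76.0]
wrist_force: [0.5, 0.2, 0.3]
opening: 0.0851
grasp_force: 0.0
[ 0.52533036 -0.24609779  0.2307381 ] [-1.79920839e+02 -2.93848184e-02  7.59786068e+01] [-25.1   9.3  14.8  95.6   0.   78.9]
{'vfov': 71.9900095800093, 'cx': 282.104934429095, 'cy': 214.44496094395762, 'camera_from_world': array([[ 0.97019651, -0.24231654, -0.00119577, -0.56971538],
       [-0.23208062, -0.9306102 ,  0.28302516, -0.14289935],
       [-0.06969448, -0.27431251, -0.95911174,  0.34701172],
       [ 0.        ,  0.        ,  0.        ,  1.        ]])}
```

View pics/w1.png

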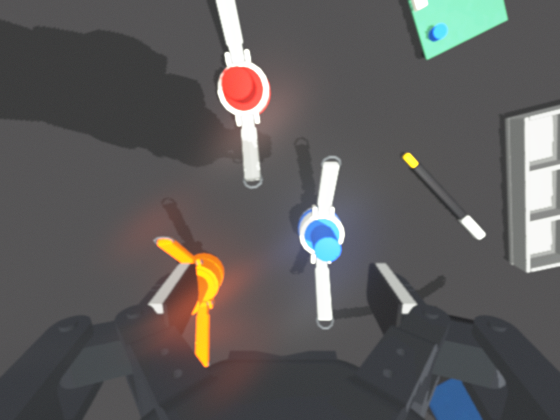

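The wrist view shows the blue knob top at (327,249), with arm tips at (332,160) and (325,323). The orange cap's knob is at about (207,285) and its near tip at (160,241).

```bash
python3 - <<'E'
from h import *
c=np.load("w1.npy",allow_pickle=True).item()
k=atz("",327,249,.085,c);print("knob",k,"orange",atz("",207,285,.07,c),atz("",160,241,.085,c))
t1=atz("",332,160,.088,c);t2=atz("",325,323,.088,c);d=t1-t2;print(t1,t2,np.degrees(np.arctan2(d[1],d[0])), [np.linalg.norm(t-k) for t in(t1,t2)])
ya=np.radians(75.98)
D=k-bot.get_obs()["ee_pos"];X=np.array([np.cos(ya),np.sin(ya),0]);Y=np.array([np.sin(ya),-np.cos(ya),0]);print("tool xy",X@D,Y@D)
E
```

```text
knob [ 0.56029846 -0.30734658  0.085     ] orange [ 0.41507135 -0.32496781  0.07      ] [ 0.38932735 -0.25523361  0.085     ]
[ 0.5835126  -0.21543604  0.088     ] [ 0.53945762 -0.39594171  0.088     ] 76.28429107917316 [np.float64(0.09484431808734041), np.float64(0.091062819699633)]
tool xy -0.05145606915958673 0.048868021818590957
```

```bash
python3 -m crank '[{"gripper":85,"travel":[-25.5,24.3,0],"twist":[0,0,0]},{"gripper":85,"travel":[-25.5,24.2,0],"twist":[0,0,0]},{"gripper":85,"travel":[0,0,45],"twist":[0,0,0]},{"gripper":85,"travel":[0,0,45],"twist":[0,0,0]},{"gripper":85,"travel":[0,0,45],"twist":[0,0,0]},{"gripper":85,"travel":[0,0,30],"twist":[0,0,0]},{"gripper":85,"travel":[0,0,20.5],"twist":[0,0,0]},{"gripper":60,"travel":[0,0,0],"twist":[0,0,0]},{"gripper":45,"travel":[0,0,0],"twist":[0,0,0]},{"gripper":36,"travel":[0,0,0],"twist":[0,0,0]}]' 60
python3 -m crank '[{"gripper":32,"travel":[0,0,0],"twist":[0,0,0]},{"gripper":25,"travel":[0,0,0],"twist":[0,0,0]},{"gripper":20,"travel":[0,0,0],"twist":[0,0,0]},{"gripper":20,"travel":[0,0,0],"twist":[0,0,0]},{"gripper":20,"travel":[0,0,0],"twist":[0,0,0]},{"gripper":20,"travel":[0,0,0],"twist":[0,0,0]}]' 60
```

```text
time: 4.4
ee_pos: [0.5611, -0.3076, 0.0475]
tcp_rot: [179.9, 0.0, 76.0]
wrist_force: [-0.0, 0.3, -0.3]
opening: 0.036
grasp_force: 0.0
time: 5.15
ee_pos: [0.5606, -0.3077, 0.0467]
tcp_rot: [179.9, 0.0, 76.0]
wrist_force: [-2.0, 1.0, 5.7]
opening: 0.0284
grasp_force: 58.9
```

```bash
python3 -m crank '[{"gripper":20,"travel":[0,0,-20],"twist":[0,0,0]},{"gripper":20,"travel":[0,0,-40],"twist":[0,0,0]},{"gripper":20,"travel":[0,0,-50],"twist":[0,0,0]},{"gripper":20,"travel":[0,0,-50],"twist":[0,0,0]},{"gripper":20,"travel":[20,-6,-20],"twist":[0,0,0]},{"gripper":20,"travel":[40,-15,0],"twist":[0,0,0]},{"gripper":20,"travel":[50,-18,0],"twist":[0,0,0]},{"gripper":20,"travel":[50,-18,0],"twist":[0,0,0]},{"gripper":20,"travel":[50,-18,0],"twist":[0,0,0]},{"gripper":20,"travel":[50,-18,0],"twist":[0,0,0]},{"gripper":20,"travel":[50,-18,0],"twist":[0,0,0]},{"gripper":20,"travel":[50,-18,0],"twist":[0,0,0]}]'
python3 -m crank '[{"gripper":20,"travel":[50,-18,0],"twist":[0,0,0]},{"gripper":20,"travel":[50,-18,0],"twist":[0,0,0]},{"gripper":20,"travel":[40,-14,0],"twist":[0,0,0]},{"gripper":20,"travel":[20,-8,0],"twist":[0,0,0]},{"gripper":20,"travel":[10,-8,0],"twist":[0,0,0]},{"gripper":20,"travel":[0,0,0],"twist":[0,0,0]},{"gripper":20,"travel":[0,0,0],"twist":[0,0,0]}]'
python3 - <<'E'
from h import *
o=bot.get_obs();print(o["ee_pos"],o["tcp_rot"],o["q"].round(1),o["opening"])
c=bot.calibration("wrist");a=bot.camera("wrist");cv2.imwrite("pics/w2.png",cv2.cvtColor(a,4))
np.save("w2.npy",c,allow_pickle=True)
b=bot.camera("scene");cv2.imwrite("pics/s2.png",cv2.cvtColor(b,4))
E
```

```text
time: 6.65
ee_pos: [0.521, 0.0752, 0.2253]
tcp_rot: [-179.9, 0.0, 76.0]
wrist_force: [1.1, -0.4, -4.8]
opening: 0.0286
grasp_force: 60.5
time: 7.52
ee_pos: [0.4995, 0.2529, 0.2259]
tcp_rot: [180.0, 0.0, 75.9]
wrist_force: [-0.2, -0.7, -5.5]
opening: 0.0288
grasp_force: 60.5
[0.49947775 0.2528604  0.22592756] [1.79986925e+02 1.24064680e-02 7.59462488e+01] [ 26.9   6.2  10.8  94.6  -0.  130.9] 0.02877695677632869
```

View pics/w2.png

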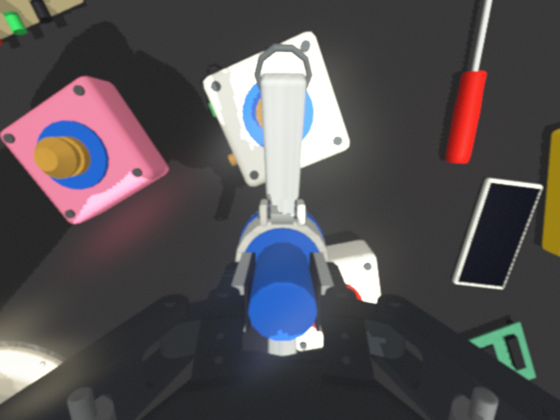

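The wrist view shows the tank screws at (307,44), (217,87), (338,142) and (254,175). The blue collar spans columns 244 to 313 with its centre near (278,113). The cap is held upright with its front arm up, and the knob's top disc is centred near (283,307).

```bash
python3 - <<'E'
from h import *
c=np.load("w2.npy",allow_pickle=True).item()
s=[atz("",*p,.06,c) for p in((307,44),(254,175),(217,87),(338,142))]
print("mids",(s[0]+s[1])/2,(s[2]+s[3])/2)
print("collar L/R/bottom",[atz("",*p,.066,c).round(4) for p in((244,113),(313,113),(278,113))])
o=bot.get_obs();p=o["ee_pos"];k=atz("",283,307,p[2]+.038,c)
ya=np.radians(76);X=np.array([np.cos(ya),np.sin(ya),0]);Y=np.array([np.sin(ya),-np.cos(ya),0])
print("knob rel tool",X@(k-p),Y@(k-p),k)
t=(s[0]+s[1]+s[2]+s[3])/4;print("target rel tool",X@(t-p),Y@(t-p))
# expected collar outline
for a in range(0,360,45):
  print(proj(np.array([t[0]+.036*np.cos(np.radians(a)),t[1]+.036*np.sin(np.radians(a)),.066]),c).round(0),end=" ")
im=cv2.imread("pics/w2.png");z=lambda a,u0,v0,w,h:cv2.resize(a[v0:v0+h,u0:u0+w],(400,300),interpolation=cv2.INTER_CUBIC)
cv2.imwrite("pics/c2.png",np.hstack([z(im,200,30,160,120),z(im,220,230,160,120)]))
E
```

```text
mids [0.51834346 0.33850264 0.06      ] [0.51808459 0.33685786 0.06      ]
collar L/R/bottom [array([0.4851, 0.347 , 0.066 ]), array([0.5511, 0.3305, 0.066 ]), array([0.5176, 0.3388, 0.066 ])]
knob rel tool 0.0021014579929184455 0.0009081513330923193 [0.50099927 0.25471333 0.26395883]
target rel tool 0.0867685364290326 -0.0024599570836986787
[315. 105.] [298.  80.] [270.  75.] [247.  94.] [244. 123.] [261. 146.] [288. 150.] [310. 134.]
```

View pics/c2.png

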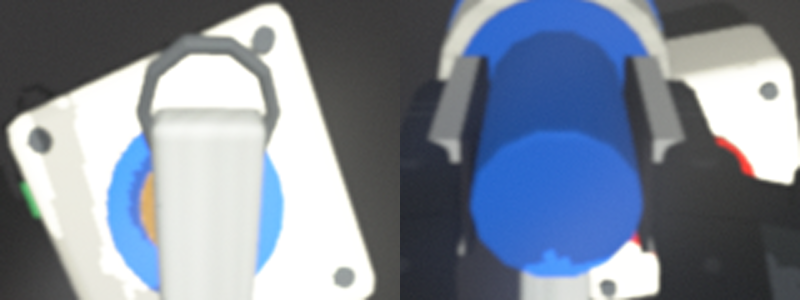

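```bash
python3 -m crank '[{"gripper":20,"travel":[40,-1.5,0],"twist":[0,0,0]},{"gripper":20,"travel":[35,-1,0],"twist":[0,0,0]},{"gripper":20,"travel":[11,0,0],"twist":[0,0,0]},{"gripper":20,"travel":[0,0,40],"twist":[0,0,0]},{"gripper":20,"travel":[0,0,35],"twist":[0,0,0]},{"gripper":20,"travel":[0,0,5],"twist":[0,0,0]},{"gripper":20,"travel":[0,0,5],"twist":[0,0,0]},{"gripper":20,"travel":[0,0,5],"twist":[0,0,0]},{"gripper":20,"travel":[0,0,0],"twist":[0,0,0]}]'
```

```text
time: 8.75
ee_pos: [0.5179, 0.338, 0.1364]
tcp_rot: [180.0, -0.0, 76.0]
wrist_force: [0.7, 0.4, -4.7]
opening: 0.0287
grasp_force: 60.4
```

```bash
python3 -m crank '[{"gripper":20,"travel":[0,0,2],"twist":[0,0,0]},{"gripper":20,"travel":[0,0,2],"twist":[0,0,0]},{"gripper":20,"travel":[0,0,0],"twist":[0,0,0]}]'
```

```text
time: 9.12
ee_pos: [0.5177, 0.338, 0.1316]
tcp_rot: [-180.0, -0.0, 76.0]
wrist_force: [0.9, 0.3, -4.7]
opening: 0.0289
grasp_force: 60.4
```

```bash
python3 -m crank '[{"gripper":20,"travel":[0,0,4],"twist":[0,0,0]},{"gripper":20,"travel":[0,0,4],"twist":[0,0,0]},{"gripper":20,"travel":[0,0,4],"twist":[0,0,0]},{"gripper":20,"travel":[0,0,3],"twist":[0,0,0]},{"gripper":20,"travel":[0,0,0],"twist":[0,0,0]}]'
```

```text
time: 9.75
ee_pos: [0.5175, 0.338, 0.1164]
tcp_rot: [-180.0, 0.0, 76.0]
wrist_force: [-0.1, 1.8, -5.0]
opening: 0.029
grasp_force: 60.4
```

```bash
python3 -m crank '[{"gripper":20,"travel":[0,0,1.5],"twist":[0,0,0]},{"gripper":20,"travel":[0,0,1.5],"twist":[0,0,0]},{"gripper":20,"travel":[0,0,1],"twist":[0,0,0]},{"gripper":20,"travel":[0,0,0],"twist":[0,0,0]}]'
```

```text
time: 10.25
ee_pos: [0.5177, 0.338, 0.1128]
tcp_rot: [180.0, -0.0, 76.0]
wrist_force: [-0.8, 2.3, -4.2]
opening: 0.0287
grasp_force: 60.8
```

```bash
python3 -m crank '[{"gripper":20,"travel":[0,0,1],"twist":[0,0,0]},{"gripper":20,"travel":[0,0,1],"twist":[0,0,0]},{"gripper":20,"travel":[0,0,0],"twist":[0,0,0]}]'
```

```text
time: 10.62
ee_pos: [0.5177, 0.3382, 0.1127]
tcp_rot: [179.9, -0.1, 76.0]
wrist_force: [-5.1, 0.7, 8.3]
opening: 0.0287
grasp_force: 61.7
```

```bash
python3 -m crank '[{"gripper":20,"travel":[0,0,1],"twist":[0,0,0]},{"gripper":20,"travel":[0,0,0],"twist":[0,0,0]},{"gripper":20,"travel":[0,0,-3],"twist":[0,0,0]},{"gripper":50,"travel":[0,0,0],"twist":[0,0,0]},{"gripper":70,"travel":[0,0,0],"twist":[0,0,0]},{"gripper":70,"travel":[0,0,0],"twist":[0,0,0]},{"gripper":70,"travel":[0,0,-30],"twist":[0,0,0]},{"gripper":70,"travel":[0,0,-50],"twist":[0,0,0]},{"gripper":0,"travel":[-40,0,-50],"twist":[0,0,0]},{"gripper":0,"travel":[-40,0,0],"twist":[0,0,0]},{"gripper":0,"travel":[0,0,0],"twist":[0,0,0]},{"gripper":0,"travel":[0,0,0],"twist":[0,0,0]}]'
python3 - <<'E'
from h import *
o=bot.get_obs();print(o["ee_pos"],o["tcp_rot"],o["opening"])
c=bot.calibration("wrist");a=bot.camera("wrist");cv2.imwrite("pics/w3.png",cv2.cvtColor(a,4))
np.save("w3.npy",c,allow_pickle=True)
b=bot.camera("scene");cv2.imwrite("pics/s3.png",cv2.cvtColor(b,4))
A=cv2.resize(cv2.cvtColor(a,4),(400,300));B=cv2.resize(cv2.cvtColor(b,4)[130:250,280:440],(400,300))
cv2.imwrite("pics/c3.png",np.hstack([A,B]))
E
```

```text
time: 12.12
ee_pos: [0.4987, 0.2614, 0.2414]
tcp_rot: [-180.0, -0.0, 76.0]
wrist_force: [-0.2, -0.7, -0.9]
opening: 0.0004
grasp_force: 0.0
[0.49867892 0.26135114 0.24139948] [-1.79995922e+02 -5.16860881e-03  7.59876950e+01] 0.00038466909953974263
```

View pics/c3.png

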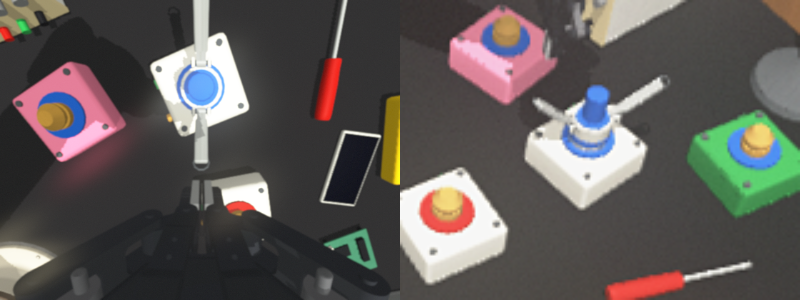

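The cap sits on the blue collar with both arms still up. Next I push the near arm down; its tip is near (201,165) in the left half.

```bash
python3 -m crank '[{"gripper":0,"travel":[9,0,40],"twist":[0,0,0]},{"gripper":0,"travel":[0,0,36],"twist":[0,0,0]},{"gripper":0,"travel":[0,0,6],"twist":[0,0,0]},{"gripper":0,"travel":[0,0,6],"twist":[0,0,0]},{"gripper":0,"travel":[0,0,6],"twist":[0,0,0]},{"gripper":0,"travel":[0,0,6],"twist":[0,0,0]},{"gripper":0,"travel":[0,0,6],"twist":[0,0,0]},{"gripper":0,"travel":[0,0,6],"twist":[0,0,0]},{"gripper":0,"travel":[0,0,6],"twist":[0,0,0]},{"gripper":0,"travel":[0,0,6],"twist":[0,0,0]},{"gripper":0,"travel":[0,0,6],"twist":[0,0,0]}]'
```

```text
time: 13.6
ee_pos: [0.5007, 0.2699, 0.1111]
tcp_rot: [-180.0, 0.0, 76.0]
wrist_force: [-0.7, -1.8, 2.1]
opening: 0.0003
grasp_force: 0.9
```

```bash
python3 -m crank '[{"gripper":0,"travel":[0,0,2],"twist":[0,0,0]},{"gripper":0,"travel":[0,0,2],"twist":[0,0,0]},{"gripper":0,"travel":[0,0,2],"twist":[0,0,0]},{"gripper":0,"travel":[0,0,0],"twist":[0,0,0]}]'
```

```text
time: 14.1
ee_pos: [0.5007, 0.27, 0.1055]
tcp_rot: [-180.0, -0.0, 76.0]
wrist_force: [-0.3, 0.0, 1.4]
opening: 0.0002
grasp_force: 0.2
```

```bash
python3 -m crank '[{"gripper":0,"travel":[0,0,2],"twist":[0,0,0]},{"gripper":0,"travel":[0,0,1.5],"twist":[0,0,0]},{"gripper":0,"travel":[0,0,0],"twist":[0,0,0]}]'
```

```text
time: 14.48
ee_pos: [0.5008, 0.2701, 0.102]
tcp_rot: [-180.0, -0.0, 76.0]
wrist_force: [0.2, -0.3, 1.6]
opening: -0.0001
grasp_force: 0.4
```

```bash
python3 -m crank '[{"gripper":0,"travel":[0,0,2],"twist":[0,0,0]},{"gripper":0,"travel":[0,0,0],"twist":[0,0,0]}]'
```

```text
time: 14.72
ee_pos: [0.5009, 0.2696, 0.1008]
tcp_rot: [180.0, 0.0, 76.0]
wrist_force: [-1.3, -4.0, 7.5]
opening: -0.0
grasp_force: 4.0
```

```bash
python3 -m crank '[{"gripper":0,"travel":[0,0,2],"twist":[0,0,0]},{"gripper":0,"travel":[0,0,0],"twist":[0,0,0]},{"gripper":0,"travel":[0,0,0],"twist":[0,0,0]}]'
```

```text
time: 15.1
ee_pos: [0.5011, 0.2691, 0.0996]
tcp_rot: [179.9, 0.0, 76.0]
wrist_force: [-2.0, -7.5, 13.6]
opening: -0.0002
grasp_force: 7.3
```

```bash
python3 -m crank '[{"gripper":0,"travel":[0,0,-60],"twist":[0,0,0]},{"gripper":0,"travel":[0,0,-60],"twist":[0,0,0]},{"gripper":0,"travel":[50,0,0],"twist":[0,0,0]},{"gripper":0,"travel":[50,0,0],"twist":[0,0,0]},{"gripper":0,"travel":[40,0,0],"twist":[0,0,0]},{"gripper":0,"travel":[0,0,0],"twist":[0,0,0]}]'
python3 - <<'E'
from h import *
c=bot.calibration("wrist");a=bot.camera("wrist");b=bot.camera("scene")
A=cv2.resize(cv2.cvtColor(a,4),(400,300));B=cv2.resize(cv2.cvtColor(b,4)[130:250,280:440],(400,300))
cv2.imwrite("pics/c4.png",np.hstack([A,B]))
E
```

```text
time: 15.85
ee_pos: [0.5345, 0.4082, 0.2158]
tcp_rot: [-179.9, 0.1, 76.1]
wrist_force: [-0.0, -0.4, 0.3]
opening: -0.0004
grasp_force: 0.0
```

View pics/c4.png

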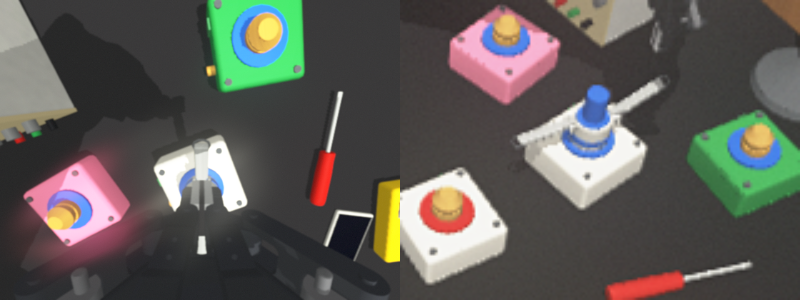

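The near arm is down, with its tip at about (517,142) in the right half, and the far arm is still up. I push that one next.

```bash
python3 -m crank '[{"gripper":0,"travel":[-2,0,50],"twist":[0,0,0]},{"gripper":0,"travel":[0,0,6],"twist":[0,0,0]},{"gripper":0,"travel":[0,0,6],"twist":[0,0,0]},{"gripper":0,"travel":[0,0,6],"twist":[0,0,0]},{"gripper":0,"travel":[0,0,6],"twist":[0,0,0]},{"gripper":0,"travel":[0,0,6],"twist":[0,0,0]},{"gripper":0,"travel":[0,0,6],"twist":[0,0,0]},{"gripper":0,"travel":[0,0,6],"twist":[0,0,0]},{"gripper":0,"travel":[0,0,6],"twist":[0,0,0]},{"gripper":0,"travel":[0,0,6],"twist":[0,0,0]},{"gripper":0,"travel":[0,0,4],"twist":[0,0,0]},{"gripper":0,"travel":[0,0,0],"twist":[0,0,0]}]'
```

```text
time: 17.45
ee_pos: [0.5339, 0.4036, 0.1095]
tcp_rot: [-180.0, 0.1, 76.0]
wrist_force: [0.2, -0.2, 0.1]
opening: 0.0003
grasp_force: 0.0
```

```bash
python3 -m crank '[{"gripper":0,"travel":[0,0,2],"twist":[0,0,0]},{"gripper":0,"travel":[0,0,2],"twist":[0,0,0]},{"gripper":0,"travel":[0,0,2],"twist":[0,0,0]},{"gripper":0,"travel":[0,0,0],"twist":[0,0,0]}]'
```

```text
time: 17.95
ee_pos: [0.5341, 0.4039, 0.104]
tcp_rot: [-180.0, -0.0, 76.0]
wrist_force: [0.4, 1.0, 0.3]
opening: -0.0002
grasp_force: 0.4
```

```bash
python3 -m crank '[{"gripper":0,"travel":[0,0,2],"twist":[0,0,0]},{"gripper":0,"travel":[0,0,2],"twist":[0,0,0]},{"gripper":0,"travel":[0,0,2],"twist":[0,0,0]},{"gripper":0,"travel":[0,0,0],"twist":[0,0,0]}]'
```

```text
time: 18.45
ee_pos: [0.5348, 0.4053, 0.0995]
tcp_rot: [179.9, -0.2, 76.0]
wrist_force: [-0.1, 4.5, 8.0]
opening: 0.0001
grasp_force: 4.4
```

```bash
python3 -m crank '[{"gripper":0,"travel":[0,0,1.5],"twist":[0,0,0]},{"gripper":0,"travel":[0,0,0],"twist":[0,0,0]}]'
```

```text
time: 18.7
ee_pos: [0.535, 0.4059, 0.0986]
tcp_rot: [179.9, -0.3, 76.1]
wrist_force: [2.4, 8.8, 9.3]
opening: 0.0001
grasp_force: 5.5
```

```bash
python3 -m crank '[{"gripper":0,"travel":[0,0,2],"twist":[0,0,0]},{"gripper":0,"travel":[0,0,0],"twist":[0,0,0]},{"gripper":0,"travel":[0,0,0],"twist":[0,0,0]}]'
python3 -m crank '[{"gripper":0,"travel":[0,0,-50],"twist":[0,0,0]},{"gripper":0,"travel":[0,0,-62],"twist":[0,0,0]},{"gripper":0,"travel":[-50,0,-40],"twist":[0,0,0]},{"gripper":0,"travel":[-60,0,0],"twist":[0,0,0]},{"gripper":0,"travel":[-60,0,0],"twist":[0,0,0]},{"gripper":0,"travel":[-50,0,0],"twist":[0,0,0]},{"gripper":0,"travel":[0,0,0],"twist":[0,0,0]},{"gripper":0,"travel":[0,0,0],"twist":[0,0,0]}]'
python3 - <<'E'
from h import *
c=bot.calibration("wrist");a=bot.camera("wrist");b=bot.camera("scene")
A=cv2.resize(cv2.cvtColor(a,4),(400,300));B=cv2.resize(cv2.cvtColor(b,4)[130:250,280:440],(400,300),interpolation=cv2.INTER_CUBIC)
cv2.imwrite("pics/c5.png",np.hstack([A,B]))
X=np.array([np.cos(np.radians(76)),np.sin(np.radians(76)),0])
cs=bot.calibration("scene");o=np.array([.5177,.338,.104])
for q in(.8,.9,1.):
  for s in(1,-1):
    p=o+s*X*(.03+.075*np.cos(.8-q))+[0,0,.075*np.sin(.8-q)];u=(proj(p,cs)-[280,130])*2.5+[400,0];w=proj(p,c)*400/560;print(q,s,u.round(),w.round())
E
```

```text
time: 19.08
ee_pos: [0.5354, 0.4062, 0.097]
tcp_rot: [179.8, -0.4, 76.1]
wrist_force: [1.7, 8.3, 9.6]
opening: -0.0001
grasp_force: 6.1
time: 20.08
ee_pos: [0.4814, 0.1915, 0.2456]
tcp_rot: [180.0, -0.0, 76.0]
wrist_force: [-1.3, 0.0, -0.4]
opening: -0.0
grasp_force: 0.0
0.8 1 [666. 102.] [201. -87.]
0.8 -1 [520. 133.] [201. 113.]
0.9 1 [665. 105.] [201. -81.]
0.9 -1 [519. 136.] [201. 112.]
1.0 1 [663. 109.] [201. -75.]
1.0 -1 [520. 140.] [201. 111.]
```

View pics/c5.png

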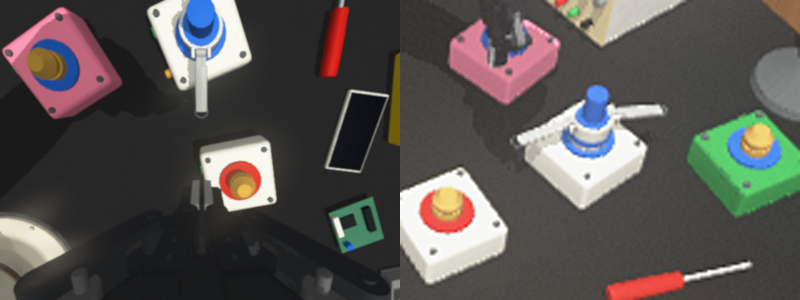

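Both arms look fully down: the tips at (517,142) and (662,110) match the predictions for 1.0 rad. To be sure, I'll press the far arm lightly again farther out, then press the knob square.

```bash
python3 -m crank '[{"gripper":0,"travel":[58,0,0],"twist":[0,0,0]},{"gripper":0,"travel":[58,0,0],"twist":[0,0,0]},{"gripper":0,"travel":[58,0,0],"twist":[0,0,0]},{"gripper":0,"travel":[57,0,0],"twist":[0,0,0]},{"gripper":0,"travel":[0,0,50],"twist":[0,0,0]},{"gripper":0,"travel":[0,0,50],"twist":[0,0,0]},{"gripper":0,"travel":[0,0,38],"twist":[0,0,0]},{"gripper":0,"travel":[0,0,4],"twist":[0,0,0]},{"gripper":0,"travel":[0,0,0],"twist":[0,0,0]}]'
```

```text
time: 21.3
ee_pos: [0.5371, 0.4164, 0.1046]
tcp_rot: [180.0, -0.0, 76.1]
wrist_force: [0.5, -0.3, -0.1]
opening: 0.0001
grasp_force: 0.0
```

```bash
python3 -m crank '[{"gripper":0,"travel":[0,0,2],"twist":[0,0,0]},{"gripper":0,"travel":[0,0,2],"twist":[0,0,0]},{"gripper":0,"travel":[0,0,0],"twist":[0,0,0]}]'
```

```text
time: 21.68
ee_pos: [0.5372, 0.4157, 0.1001]
tcp_rot: [180.0, -0.0, 76.0]
wrist_force: [-0.4, -0.1, 0.8]
opening: 0.0003
grasp_force: 0.0
```

```bash
python3 -m crank '[{"gripper":0,"travel":[0,0,1.5],"twist":[0,0,0]},{"gripper":0,"travel":[0,0,1.5],"twist":[0,0,0]},{"gripper":0,"travel":[0,0,0],"twist":[0,0,0]}]'
```

```text
time: 22.05
ee_pos: [0.5374, 0.4164, 0.0974]
tcp_rot: [180.0, -0.1, 76.0]
wrist_force: [0.7, 4.8, 5.7]
opening: 0.0001
grasp_force: 3.0
```

```bash
python3 -m crank '[{"gripper":0,"travel":[0,0,-55],"twist":[0,0,0]},{"gripper":0,"travel":[0,0,-55],"twist":[0,0,0]},{"gripper":0,"travel":[-40,0,0],"twist":[0,0,0]},{"gripper":0,"travel":[-41,0,0],"twist":[0,0,0]},{"gripper":0,"travel":[0,0,0],"twist":[0,0,0]},{"gripper":0,"travel":[0,0,30],"twist":[0,0,0]},{"gripper":0,"travel":[0,0,18],"twist":[0,0,0]},{"gripper":0,"travel":[0,0,3],"twist":[0,0,0]},{"gripper":0,"travel":[0,0,2],"twist":[0,0,0]},{"gripper":0,"travel":[0,0,2],"twist":[0,0,0]},{"gripper":0,"travel":[0,0,0],"twist":[0,0,0]}]'
```

```text
time: 23.42
ee_pos: [0.5176, 0.3373, 0.152]
tcp_rot: [180.0, -0.0, 76.0]
wrist_force: [-0.5, 0.4, 0.3]
opening: 0.0
grasp_force: 0.0
```

```bash
python3 -m crank '[{"gripper":0,"travel":[0,0,1.5],"twist":[0,0,0]},{"gripper":0,"travel":[0,0,1.5],"twist":[0,0,0]},{"gripper":0,"travel":[0,0,1],"twist":[0,0,0]},{"gripper":0,"travel":[0,0,0],"twist":[0,0,0]}]'
```

```text
time: 23.92
ee_pos: [0.5179, 0.3374, 0.151]
tcp_rot: [179.8, -0.2, 76.0]
wrist_force: [-4.4, -2.4, 17.8]
opening: -0.0
grasp_force: 8.8
```

Knob top is at 0.151 m, exactly the seated height. I'll retreat and take a final look.

```bash
python3 -m crank '[{"gripper":0,"travel":[0,0,-50],"twist":[0,0,0]},{"gripper":0,"travel":[0,0,-50],"twist":[0,0,0]},{"gripper":0,"travel":[-50,0,0],"twist":[0,0,0]},{"gripper":0,"travel":[-50,0,0],"twist":[0,0,0]},{"gripper":0,"travel":[-50,0,0],"twist":[0,0,0]},{"gripper":0,"travel":[0,0,0],"twist":[0,0,0]},{"gripper":0,"travel":[0,0,0],"twist":[0,0,0]}]'
python3 - <<'E'
from h import *
b=bot.camera("scene")
cv2.imwrite("pics/c6.png",cv2.resize(cv2.cvtColor(b,4)[150:225,310:400],(720,600),interpolation=cv2.INTER_CUBIC))
E
```

```text
time: 24.8
ee_pos: [0.4814, 0.1917, 0.248]
tcp_rot: [180.0, -0.0, 76.0]
wrist_force: [-0.1, 0.3, 0.4]
opening: -0.0
grasp_force: 0.0
```

View pics/c6.png

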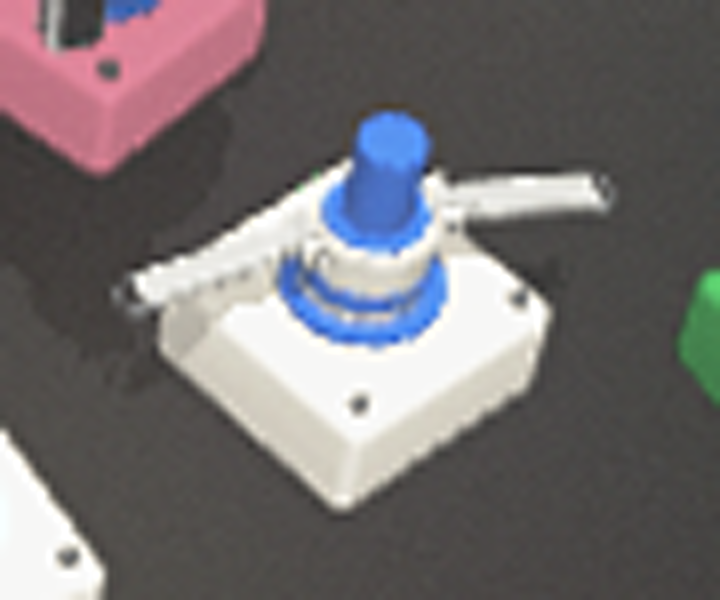

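The cap sits upright and flush on the collar, and both arms are down, with tips at (130,293) and (605,193).

```bash
python3 -c "
from workcell import bot
print(bot.job_done())"
```

```text
the job is handed in; nothing more can be done
None
```

I handed the job in at about 25 s of the 61 s allowed: the blue cap is seated upright on the blue-collared tank's adaptor and both cam arms were pushed down to their stops one after the other, but `job_done()` returned no verdict.

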